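# Turn the upside-down trivet white side up

## Task

One of the two trivets beside the coffee things was put down the wrong way round, with its cork backing showing. Slide it out flat over the left edge of the counter until you can get under it (don't let it fall off), then tip it over so that it ends lying flat, white side up, with all of it on the counter. Leave the other trivet, the espresso mug and the tub of tea sachets where they are.

Things in the scene. Friction and masses are not known exactly. Their poses are not given: they have to be found in the camera images.
- cork_up_trivet_centre (a point): centre (half-way up) of the trivet to turn over: a loose stiff plate 104 x 120 x 14 mm, 0.15 to 0.3 kg, one face white with a thin blue border, the other tan cork. Own z points out of the CORK face (up at the start), own x along the 104 mm side, own y along the 120 mm side, roughly towards the left edge. If one side is lifted slowly, the opposite side stays put on the counter like a hinge
- white_up_trivet_centre (a point): centre (half-way up) of the other trivet, same make and size, already white side up (its own z points out of its white face); it lies to the right of the cork-side-up one with a gap of about 55 mm between them; to be left alone
- mug_centre (a point): centre (25 mm above the counter) of the loose dark blue espresso mug, 63 x 88 x 51 mm, standing to the right of both trivets; to be left alone
- tea_tub_centre (a point): point 35 mm above the counter at the middle of the loose white card tub of red tea sachets, 67 x 66 x 76 mm, standing beyond the trivets, near the window; to be left alone
- left_edge (a point): point on the upper left edge of the counter, at the height of its top. The edge is straight and runs along world x; the counter lies on the side of smaller y, and beyond it (larger y) it is open down to the floor. The counter top is 22 mm thick, and its frame below stays at least 15 mm inside the edge
There are look-alikes about, which are no part of the job. Leave any pink look-alike of the part that bears cork_up_trivet_centre alone.

How it is judged:
On the way:
1. the cork-side-up trivet is slid out, still flat, so that it juts about 15 mm or more past the left edge of the counter (y of cork_up_trivet_centre in the frame of left_edge above -0.045 m and angle between cork_up_trivet_centre's own z axis and vertical below 0.2 rad and height (world z) of cork_up_trivet_centre below 0.02 m), for 0.2 s.
At the end, for the whole second after the job is handed in: the trivet that was cork side up lies at rest white side up, flat on the counter (within 10 degrees, not on top of anything), its centre at least 50 mm inside the left edge and the front edge of the counter (angle between cork_up_trivet_centre's own z axis and vertical above 2.97 rad and height (world z) of cork_up_trivet_centre between 0.002 and 0.013 m and y of cork_up_trivet_centre in the frame of left_edge below -0.05 m and world x of cork_up_trivet_centre above 0.323 m and linear speed of cork_up_trivet below 0.02 m/s); the robot touches nothing.
It fails at once if the trivet falls off the counter (height (world z) of cork_up_trivet_centre below -0.06 m).
It fails at once if the other trivet is moved more than 30 mm (distance of white_up_trivet_centre from where it was at the start of the episode above 0.03 m).
It fails at once if the mug is moved more than 30 mm (distance of mug_centre from where it was at the start of the episode above 0.03 m).
It fails at once if the tea tub is moved more than 30 mm (distance of tea_tub_centre from where it was at the start of the episode above 0.03 m).
It also fails if it takes over 48 s, if anything falls off the work surface, if the arm or the gripper's body presses on something with over 40 N, if the wrist force passes 120 N, or if a joint passes its speed limit or range.

## Robot

A 7-joint arm with a two-finger parallel gripper is mounted at the origin on a cart in front of the work surface, level with it; the furniture and walls round the work are solid. World frame = base frame: x ahead of the robot, y to its left, z up, the work surface at z = 0. Lengths are in m, angles in rad, forces in N, time in s.
With the tool pointing down it reaches from about 0.425 to 0.875 m from the base axis. Payload 4.7 kg.
Tool frame: the origin (TCP) lies on the centre line of the jaws, within the pads' length; the fingertips stand ahead of it and the grasp point (between the pads) lies 2 mm behind it (nose_length is the z of the fingertips in the tool frame, in m); z points along the fingers, y is the line along which they close (so a half turn about z gives the same grasp; the last joint's range is limited). The gripper opens to 87 mm and grips with 3 to 60 N. Pads are 19 mm wide; open, the fingers measure 117 mm over their backs; the gripper's body (75 mm by 190 mm) begins 51 mm behind the grasp point.
Start: joints at [1.255, 0.321, -0.07, 1.45, 0.023, 1.371, -0.057], TCP at [0.21, -0.615, 0.24] pointing down, gripper open.
Joint ranges: [-2.86, 2.86], [-0.3, 2.09], [-1.38, 1.24], [0.06, 2.45], [-1.56, 4.7], [0.09, 2.05], [-2.69, 2.69]. Speed limits (rad/s): [2.57, 2.57, 3.14, 3.14, 3.14, 3.14, 3.14].

## Interface

Orientations are given as a rotation vector (axis times angle).
In Python, from bench import * gives the robot as it stands.
- The arm moves only by the tool send_rows, never from a script. Its arguments are lists of equal length, an entry for each row: "xyz": the shift along the tool's x, y, z in mm, a list of three; "dr": the turn, a rotation vector about the tool's x, y, z in rad, a list of three. A call has exactly 10 rows; each row is the pose to reach, as a shift and turn from the pose commanded when the call began, along the tool's axes at that moment; what a row does not reach only later rows make up. A row lasts 1/12 s, in which the tool goes at most 41.7 mm and 7.16 degrees, less where a joint would pass 70% of its speed; a pose out of reach is approached as far as the arm can. A call with a gripper value outside its range is refused whole. "jaw" is the finger opening in mm, from 0 to 87, set as the call begins (left out, the last holds). The fingers move at their own pace and stop on an object; "grip_force" is the grip in N (left out, the last holds). Time passes only in rows, so rows that repeat a pose let the fingers close, or fill a call up. It gives the time, the measured TCP pose, the force, the opening and the grip force at its end, in the units of the state.
- get_state(): the state, without advancing time (a new reading comes with each control period).
- get_image(name): name is "scene" or "top"; returns the picture (400x640x3 uint8, red, green, blue); there is no depth.
- calibration(name): a dict with "vfov" (degrees; the focal length in pixels is half the picture's height over the tangent of half this angle, whatever the lens; pixels are square), "cx", "cy" (the principal point, pixels), "k1" (the pictures are not rectified: a ray, as slopes to the right and down, at radius r is drawn at 1 + k1 r^2 times it, then the intrinsics apply), "rvec" (rotation vector, rad) and "tvec" (3), from world to camera coordinates, as OpenCV has them. Camera axes: x right, y down, z forward; pixel columns grow to the right and rows downward; lengths in m; the calibration is good to about 2 mm. A picture is of the moment at which its call begins. calibration takes no time and is no camera call.
- close_job(): hands the job in; it is judged then, once.
The state is a dict: "time": time; "joint_positions": joint angles; "qd": joint speeds; "joint_torque": joint torques, N m; "position": TCP position; "tool_rot": TCP orientation; "ft_force": force on the tool from outside, world axes, zero at the start; "torque": the same for the moment, N m; "grip_width": opening from 0.0 (shut) to 1.0 (fully open); "grip_force": force on a finger pad.
Only numpy, scipy, OpenCV 4.12 (cv2) and the standard library are available. Lean on these libraries where they do the work, as an engineer would, in place of code of your own. Each camera call takes 0.05 s, during which the arm holds its last target. There are 200 camera calls.

## Working session

There is one attempt and no reset: what is moved stays moved. The work goes in short steps, Python scripts to look and compute and a tool call to move; the robot and the scene stay as the last step left them, time stands still between calls to the robot, and variables do not carry over. Pictures are saved under pics/ and viewed, at most 11 in all, crops included, and the job is handed in when it is done.

Besides the shell and the picture viewer there is one more tool, called after "Call:" as a command line: name --argument value ..., lists and objects as JSON in quotes. send_rows: Moves the arm, as the interface text tells. Its arguments: {"type":"object","properties":{"xyz":{"type":"array"},"dr":{"type":"array"},"jaw":{"type":"number"},"grip_force":{"type":"number"}},"required":["xyz","dr"]}

```bash
mkdir -p pics; ls; cat > h.py <<'E'
from bench import *
import numpy as np, cv2
from scipy.spatial.transform import Rotation as R
def cal(n):
    c=calibration(n); f=200/np.tan(np.radians(c["vfov"])/2)
    return c,f,R.from_rotvec(c["rvec"]).as_matrix(),np.array(c["tvec"])
def ray(n,u,v,z=0.0):
    c,f,M,t=cal(n); d=np.array([(u-c["cx"])/f,(v-c["cy"])/f]); s=d.copy()
    for _ in range(30): s=d/(1+c["k1"]*(s@s))
    w=M.T@np.array([*s,1]); o=-M.T@t
    return o+w*(z-o[2])/w[2]
def shot(n,name):
    im=np.ascontiguousarray(get_image(n)); cv2.imwrite(f"pics/{name}.png",im[:,:,::-1]); return im
E
python3 - <<'E'
from h import *
for n in("scene","top"):
    shot(n,n+"0"); print(calibration(n)); c,f,M,t=cal(n); print(-M.T@t)
print(get_state())
import bench; print([k for k in dir(bench) if 'nose' in k], getattr(bench,'nose_length',None))
E
```

```text
pics
{'vfov': 42.68180242906703, 'cx': 320.97985544433766, 'cy': 202.51474364701895, 'k1': -0.14003599785445955, 'rvec': array([ 1.08726639, -2.30590632,  1.09817032]), 'tvec': array([0.44081032, 0.33908916, 1.02077759])}
[-0.16290599  0.70964252  0.90617395]
{'vfov': 55.37689880784181, 'cx': 319.05027027858466, 'cy': 198.85617580394256, 'k1': -0.046643999968227844, 'rvec': array([ 2.23718679, -2.18952436,  0.0987839 ]), 'tvec': array([0.04376613, 0.6091208 , 0.86009286])}
[0.56268857 0.08939202 0.88774658]
{'time': 0.1, 'joint_positions': array([ 1.25510882,  0.32176921, -0.07009934,  1.45155415,  0.02260565,
        1.37080712, -0.05689927]), 'qd': array([-0.00153862, -0.00104514, -0.00209177, -0.0033485 , -0.00019567,
       -0.0001295 , -0.00068927]), 'joint_torque': array([-5.07635177e-04, -4.92570305e+01, -4.05815346e-01, -3.13398850e+01,
       -6.39643217e-02,  3.93755652e-02,  5.62947423e-05]), 'position': array([ 0.21030705, -0.6145401 ,  0.2385572 ]), 'tool_rot': array([-3.09728249e+00, -5.15471682e-01,  5.96776853e-04]), 'ft_force': array([-0.35932473,  0.90330634, -0.62907262]), 'torque': array([ 0.03601183,  0.01602802, -0.03533547]), 'grip_force': 0.0, 'grip_width': 0.9974100494636241}
['nose_length'] 0.017
```

View pics/scene0.png

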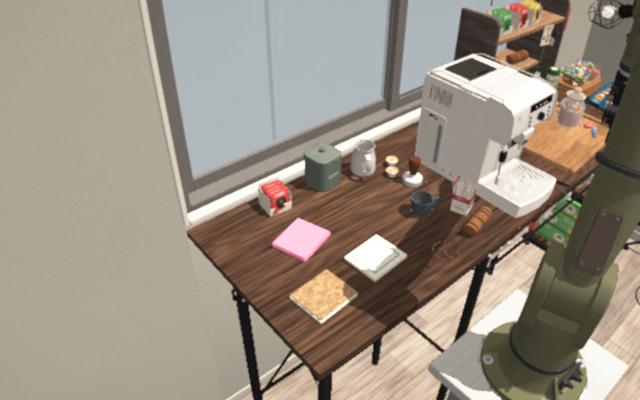

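View pics/top0.png

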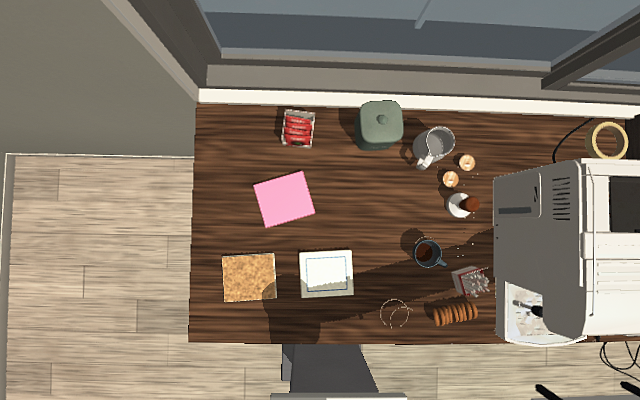

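The top view shows the counter's left edge at column ~190. Candidates are the tan cork plate at (248,277), the white plate at (326,273) and the pink look-alike at (284,199). I choose the cork one, and next I'll measure it and check it in a crop.

```bash
python3 - <<'E'
from h import *
im=cv2.imread("pics/top0.png")
hsv=cv2.cvtColor(im,cv2.COLOR_BGR2HSV)
roi=np.zeros(im.shape[:2],np.uint8); roi[240:315,205:290]=1
m=((hsv[...,2]>110)&(hsv[...,1]>60)).astype(np.uint8)*roi
m=cv2.morphologyEx(m,cv2.MORPH_OPEN,np.ones((3,3)))
c=max(cv2.findContours(m,0,2)[0],key=cv2.contourArea)
r=cv2.minAreaRect(c);b=cv2.boxPoints(r);print(r)
P=np.array([ray("top",u,v,0.014) for u,v in b]);print(P.round(4),P.mean(0))
for i in range(4): d=P[(i+1)%4]-P[i];print(np.linalg.norm(d),np.degrees(np.arctan2(d[1],d[0])))
for p in [(194,130),(190,230),(188,320),(189,343),(250,344),(300,258),(354,297),(353,250),(300,298)]: print(p,ray("top",*p).round(3))
e=cv2.resize(im[235:325,175:365],None,fx=4,fy=4,interpolation=cv2.INTER_CUBIC);cv2.polylines(e,[((b-[175,235])*4).astype(int)],1,(255,0,0),1);cv2.imwrite("pics/c1.png",e)
E
```

```text
((248.33522033691406, 277.4461364746094), (44.649105072021484, 51.66677474975586), 86.3086166381836)
[[0.4715 0.2762 0.014 ]
 [0.4813 0.1598 0.014 ]
 [0.3808 0.1508 0.014 ]
 [0.3714 0.2669 0.014 ]] [0.42626089 0.21343279 0.014     ]
0.11686917054548235 -85.19292802300392
0.10087103205244367 -174.90742266240468
0.11646850411274852 94.65832124601096
0.10057146592458828 5.3219176372505865
(194, 130) [0.764 0.353 0.   ]
(190, 230) [0.53  0.353 0.   ]
(188, 320) [0.324 0.351 0.   ]
(189, 343) [0.272 0.347 0.   ]
(250, 344) [0.272 0.208 0.   ]
(300, 258) [0.471 0.098 0.   ]
(354, 297) [ 0.383 -0.029  0.   ]
(353, 250) [ 0.491 -0.025  0.   ]
(300, 298) [0.379 0.096 0.   ]
```

View pics/c1.png

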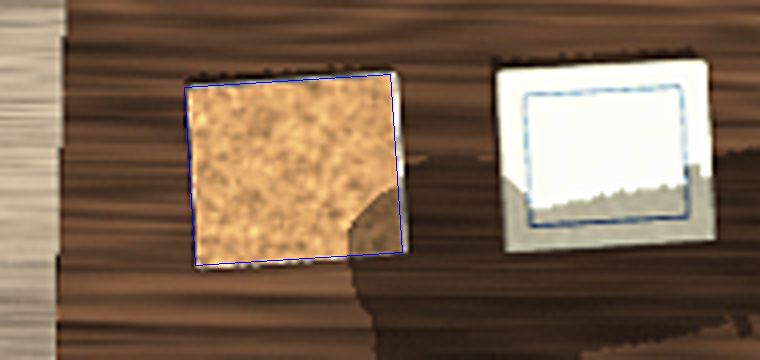

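The crop confirms it: the cork face fills the blue rectangle, with white edges just showing and the white trivet to its right. The centre is (0.427, 0.214), the yaw of its x axis is about 5°, and the counter edge is at y≈0.352. I plan to push it with closed fingers from the gap, then hook under the overhang with the tool tilted, grip, turn it about the hinge and release.

```bash
cat >> h.py <<'E'
def base(yaw=5.0,tilt=0.0):
    """tool x along world x turned by yaw (deg), z down, then turned by tilt (deg) about tool x (negative: points to -y)"""
    return R.from_euler('z',yaw,degrees=True)*R.from_euler('x',180,degrees=True)*R.from_euler('x',tilt,degrees=True)
def st():
    s=get_state(); return s,np.array(s["position"]),R.from_rotvec(s["tool_rot"])
def rel(p,Rt):
    s,p0,R0=st()
    return (R0.inv().apply(np.array(p)-p0)*1000).round(0).tolist(),(R0.inv()*Rt).as_rotvec().round(3).tolist()
E
python3 - <<'E'
from h import *
s,p,Rr=st();print(p)
for q in [(0.21,-0.45,0.42),(0.33,-0.27,0.42),(0.43,0.126,0.25),(0.432,0.126,0.08)]: print(rel(q,base()))
# machine height clue
for px in [(497,178),(505,340),(497,285)]: print([ray("top",*px,z).round(3) for z in(0,.2,.35)])
E
```

```text
[ 0.21030705 -0.6145401   0.2385572 ]
([53.0, -156.0, -181.0], [-0.002, 0.0, 0.243])
([225.0, -288.0, -181.0], [-0.002, 0.0, 0.243])
([448.0, -629.0, -10.0], [-0.002, 0.0, 0.243])
([450.0, -629.0, 160.0], [-0.002, 0.0, 0.243])
[array([ 0.669, -0.372,  0.   ]), array([ 0.645, -0.268,  0.2  ]), array([ 0.627, -0.19 ,  0.35 ])]
[array([ 0.283, -0.393,  0.   ]), array([ 0.346, -0.284,  0.2  ]), array([ 0.393, -0.203,  0.35 ])]
[array([ 0.413, -0.372,  0.   ]), array([ 0.447, -0.268,  0.2  ]), array([ 0.472, -0.19 ,  0.35 ])]
```

Call:
send_rows --xyz '[[9,-26,-36],[18,-52,-66],[27,-78,-96],[36,-104,-126],[45,-130,-155],[53,-156,-181],[80,-178,-181],[108,-200,-181],[137,-222,-181],[166,-244,-181]]' --dr '[[0,0,0.02],[0,0,0.05],[0,0,0.07],[0,0,0.1],[0,0,0.12],[0,0,0.15],[0,0,0.17],[0,0,0.2],[0,0,0.22],[0,0,0.243]]' --jaw 0

```text
time: 0.93
position: [0.289, -0.3287, 0.4205]
tool_rot: [3.138, 0.134, -0.0]
ft_force: [0.7, 0.3, 0.5]
grip_width: 0.323
grip_force: 0.0
```

```bash
python3 - <<'E'
from h import *
s,p,Rr=st();print(p,s["joint_positions"].round(2),s["time"])
for q in [(0.33,-0.27,0.42),(0.43,0.0,0.35),(0.432,0.126,0.15)]: print(rel(q,base()))
E
```

```text
[ 0.28896511 -0.32867491  0.420484  ] [ 1.09 -0.15 -0.26  1.6  -0.04  1.69 -0.65] 0.9333
([46.0, -55.0, 0.0], [0.0, 0.0, -0.002])
([168.0, -316.0, 70.0], [0.0, 0.0, -0.002])
([181.0, -441.0, 270.0], [0.0, 0.0, -0.002])
```

Call:
send_rows --xyz '[[28,-28,0],[48,-60,0],[68,-95,10],[88,-130,15],[106,-165,20],[122,-200,25],[138,-236,35],[154,-274,50],[166,-310,66],[174,-345,82]]' --dr '[[0,0,0],[0,0,0],[0,0,0],[0,0,0],[0,0,0],[0,0,0],[0,0,0],[0,0,0],[0,0,0],[0,0,0]]'

```text
time: 1.77
position: [0.4323, 0.0305, 0.3378]
tool_rot: [3.138, 0.137, 0.001]
ft_force: [0.8, -0.1, 0.4]
grip_width: 0.006
grip_force: 0.0
```

```bash
python3 - <<'E'
from h import *
s,p,Rr=st();print(p,s["joint_positions"].round(2),s["time"])
for q in [(0.43,0.126,0.10),(0.43,0.126,0.021)]: print(rel(q,base()))
E
```

```text
[0.43225834 0.03051884 0.33780797] [ 0.82 -0.22 -0.79  1.76 -0.15  1.53 -1.44] 1.7667
([6.0, -95.0, 238.0], [0.0, -0.001, -0.0])
([6.0, -95.0, 317.0], [0.0, -0.001, -0.0])
```

Call:
send_rows --xyz '[[2,-35,10],[4,-68,25],[6,-95,45],[6,-95,85],[6,-95,125],[6,-95,165],[6,-95,205],[6,-95,240],[6,-95,265],[6,-95,280]]' --dr '[[0,0,0],[0,0,0],[0,0,0],[0,0,0],[0,0,0],[0,0,0],[0,0,0],[0,0,0],[0,0,0],[0,0,0]]'

```text
time: 2.6
position: [0.4271, 0.1232, 0.0552]
tool_rot: [-3.138, -0.137, 0.008]
ft_force: [-0.1, -0.2, 0.2]
grip_width: 0.007
grip_force: 0.0
```

```bash
python3 - <<'E'
from h import *
s,p,Rr=st();print(p,s["joint_positions"].round(2),s["time"])
for q in [(0.429,0.126,0.021),(0.428,0.20,0.021)]: print(rel(q,base()))
im=shot("top","t1");cv2.imwrite("pics/t1c.png",cv2.resize(im[200:330,150:380,::-1],None,fx=3,fy=3))
E
```

```text
[0.42706456 0.12317135 0.05522312] [ 0.68  0.19 -1.07  2.11  0.21  0.95 -1.99] 2.6
([2.0, -3.0, 34.0], [-0.001, 0.005, 0.0])
([8.0, -76.0, 34.0], [-0.001, 0.005, 0.0])
```

View pics/t1c.png

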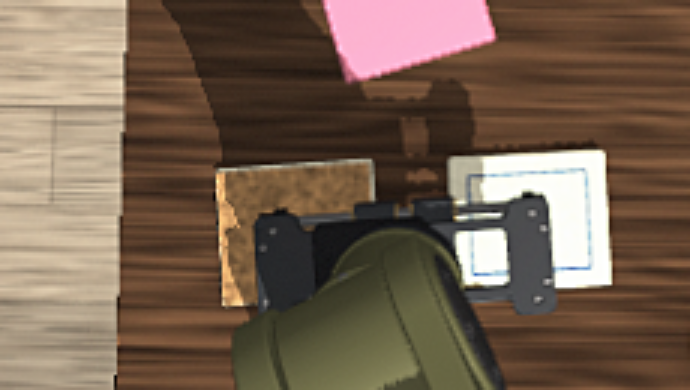

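The gripper is over the gap between the plates, at crop (405,260). I'll go down and push slowly.

Call:
send_rows --xyz '[[2,-3,18],[2,-3,34],[2,-10,34],[3,-17,34],[4,-25,34],[5,-34,34],[6,-43,34],[7,-53,34],[8,-63,34],[9,-73,34]]' --dr '[[0,0,0],[0,0,0],[0,0,0],[0,0,0],[0,0,0],[0,0,0],[0,0,0],[0,0,0],[0,0,0],[0,0,0]]'

```text
time: 3.48
position: [0.4332, 0.1977, 0.0255]
tool_rot: [3.137, 0.136, 0.003]
ft_force: [0.3, -2.2, 2.5]
grip_width: 0.005
grip_force: 1.7
```

```bash
python3 - <<'E'
from h import *
s,p,Rr=st();print(p,s["joint_positions"].round(2),s["time"])
for q in [(0.427,0.23,0.021),(0.427,0.25,0.021)]: print(rel(q,base()))
im=shot("top","t2");cv2.imwrite("pics/t2c.png",cv2.resize(im[200:330,150:380,::-1],None,fx=3,fy=3))
E
```

```text
[0.43315644 0.19773956 0.02552141] [ 0.43  0.34 -1.01  2.07  0.37  0.92 -2.26] 3.4833
([-3.0, -33.0, 4.0], [0.001, -0.002, -0.0])
([-2.0, -53.0, 4.0], [0.001, -0.002, -0.0])
```

View pics/t2c.png

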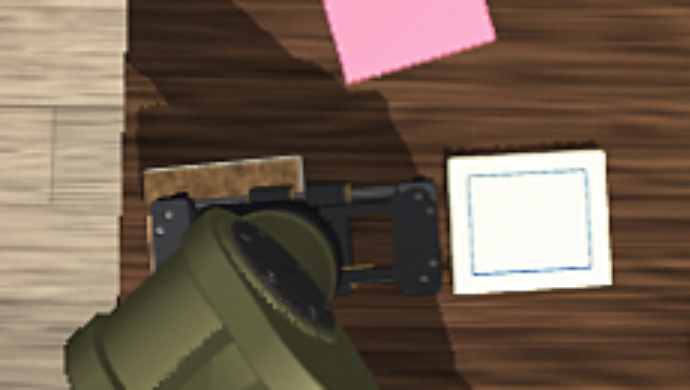

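The plate slid left, staying square: its top-left corner is now at crop (145,170). The white trivet hasn't moved. I'll keep pushing.

Call:
send_rows --xyz '[[-1,-8,2],[-1,-16,3],[-2,-24,3],[-2,-32,3],[-2,-40,3],[-2,-48,3],[-2,-54,3],[-2,-57,3],[-2,-57,3],[-2,-50,3]]' --dr '[[0,0,0],[0,0,0],[0,0,0],[0,0,0],[0,0,0],[0,0,0],[0,0,0],[0,0,0],[0,0,0],[0,0,0]]'

```text
time: 4.37
position: [0.4257, 0.2483, 0.0217]
tool_rot: [-3.137, -0.14, -0.0]
ft_force: [-0.3, -0.5, 0.3]
grip_width: 0.003
grip_force: 0.0
```

```bash
python3 - <<'E'
from h import *
s,p,Rr=st();print(p,s["joint_positions"].round(2),s["time"])
for q in [(0.43,0.25,0.15),(0.43,0.43,0.15)]:
  for b in [(5,0),(5,-50)]: print(rel(q,base(*b)))
E
```

```text
[0.42570969 0.24828296 0.0217339 ] [ 0.31  0.39 -0.99  2.03  0.41  0.93 -2.39] 4.3667
([4.0, -2.0, -128.0], [-0.002, -0.0, 0.002])
([4.0, -2.0, -128.0], [-0.874, -0.001, 0.002])
([20.0, -181.0, -128.0], [-0.002, -0.0, 0.002])
([20.0, -181.0, -128.0], [-0.874, -0.001, 0.002])
```

Call:
send_rows --xyz '[[1,0,-35],[2,0,-75],[3,0,-115],[4,-20,-140],[6,-50,-150],[10,-85,-150],[14,-120,-150],[18,-155,-150],[20,-185,-150],[20,-205,-150]]' --dr '[[0,0,0],[0,0,0],[0,0,0],[-0.1,0,0],[-0.22,0,0],[-0.34,0,0],[-0.46,0,0],[-0.58,0,0],[-0.7,0,0],[-0.82,0,0]]' --jaw 70

```text
time: 5.2
position: [0.4335, 0.3983, 0.1692]
tool_rot: [2.621, 0.112, 0.002]
ft_force: [1.2, -1.2, 0.1]
grip_width: 0.677
grip_force: 0.0
```

```bash
python3 - <<'E'
from h import *
s,p,Rr=st();print(p,s["joint_positions"].round(2),s["time"]);print(rel(p,base(5,-50)))
im=shot("top","t3");shot("scene","s3")
bgr=im[:,:,::-1].copy()
cv2.imwrite("pics/t3c.png",np.vstack([cv2.resize(bgr[200:330,130:380],None,fx=2.4,fy=2.4),cv2.resize(cv2.imread("pics/s3.png")[200:380,150:450],None,fx=2,fy=2,interpolation=cv2.INTER_CUBIC)[:288]]) if 1 else 0)
E
```

```text
[0.43345205 0.39827351 0.16921907] [-0.58  0.59 -0.56  1.39  0.54  1.72 -2.67] 5.2
([0.0, 0.0, 0.0], [-0.355, 0.02, 0.007])
```

View pics/t3c.png

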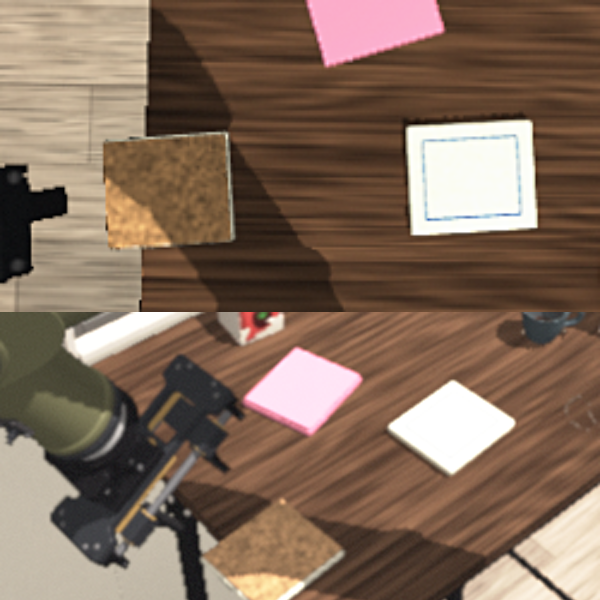

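The plate juts about 36 mm past the edge, still flat, with its outer edge at crop x=105 against the counter at 143. Joint 7 is at its limit, so I'll give the tool a half turn, which leaves the grasp the same, while backing out.

Call:
send_rows --xyz '[[0,-8,-5],[0,-16,-10],[0,-24,-15],[0,-32,-20],[0,-40,-25],[0,-43,-25],[0,-43,-25],[0,-43,-25],[0,-43,-25],[0,-43,-25]]' --dr '[[0,0,-0.12],[0,0,-0.24],[0,0,-0.36],[0,0,-0.48],[0,0,-0.6],[0,0,-0.72],[0,0,-0.84],[0,0,-0.96],[0,0,-1.08],[0,0,-1.2]]'

```text
time: 6.13
position: [0.4291, 0.4472, 0.1698]
tool_rot: [2.147, 1.619, -0.4]
ft_force: [-0.5, 0.2, -0.0]
grip_width: 0.804
grip_force: 0.0
```

Call:
send_rows --xyz '[[0,0,0],[0,0,0],[0,0,0],[0,0,0],[0,0,0],[0,0,0],[0,0,0],[0,0,0],[0,0,0],[0,0,0]]' --dr '[[0,0,-0.12],[0,0,-0.24],[0,0,-0.36],[0,0,-0.48],[0,0,-0.6],[0,0,-0.72],[0,0,-0.84],[0,0,-0.96],[0,0,-1.08],[0,0,-1.2]]'

```text
time: 6.97
position: [0.4292, 0.4472, 0.1699]
tool_rot: [0.916, 2.722, -0.704]
ft_force: [-1.0, -0.2, -0.9]
grip_width: 0.803
grip_force: 0.0
```

```bash
python3 - <<'E'
from h import *
s,p,Rr=st();print(p,s["joint_positions"].round(2),s["time"])
def b2(t): return base(5,t)*R.from_euler('z',-180,degrees=True)
print(rel((.43,.45,.15),b2(-30)),rel((.43,.46,.12),b2(-60)))
im=cv2.imread("pics/t3.png");hsv=cv2.cvtColor(im,cv2.COLOR_BGR2HSV)
roi=np.zeros(im.shape[:2],np.uint8); roi[245:312,168:232]=1
m=((hsv[...,0]>8)&(hsv[...,1]>70)&(hsv[...,2]>80)).astype(np.uint8)*roi
m=cv2.morphologyEx(m,cv2.MORPH_OPEN,np.ones((3,3)))
c=max(cv2.findContours(m,0,2)[0],key=cv2.contourArea);r=cv2.minAreaRect(c);P=np.array([ray("top",u,v,.014) for u,v in cv2.boxPoints(r)]);print(r,P.round(3),P.mean(0))
E
```

```text
[0.42917793 0.44716349 0.1699417 ] [-0.43  0.81 -0.99  1.27  0.79  1.9  -0.44] 6.9667
([7.0, 10.0, 16.0], [0.002, -0.023, -0.731]) ([22.0, 28.0, 37.0], [0.501, -0.214, -0.708])
((199.13104248046875, 284.22760009765625), (54.49403762817383, 51.205604553222656), 86.633544921875) [[0.465 0.387 0.014]
 [0.475 0.272 0.014]
 [0.352 0.261 0.014]
 [0.343 0.376 0.014]] [0.4088551  0.32411822 0.014     ]
```

Call:
send_rows --xyz '[[2,3,4],[4,6,8],[7,10,12],[10,13,16],[12,16,20],[15,20,25],[18,24,30],[22,28,37],[22,28,37],[22,28,37]]' --dr '[[0.06,-0.025,-0.085],[0.12,-0.05,-0.17],[0.18,-0.08,-0.26],[0.24,-0.1,-0.35],[0.3,-0.13,-0.43],[0.37,-0.155,-0.52],[0.43,-0.18,-0.61],[0.5,-0.214,-0.708],[0.5,-0.214,-0.708],[0.5,-0.214,-0.708]]'

```text
time: 7.8
position: [0.4275, 0.4611, 0.1179]
tool_rot: [-0.115, 2.677, -1.553]
ft_force: [1.2, 0.4, 0.7]
grip_width: 0.805
grip_force: 0.0
```

```bash
cat >> h.py <<'E'
def b2(t): return base(5,t)*R.from_euler('z',-180,degrees=True)
E
python3 - <<'E'
from h import *
s,p,Rr=st();print(p,s["joint_positions"].round(2),s["time"],rel(p,b2(-60)))
print([ray("top",u,v,.014).round(3) for u,v in [(173.8,258.3),(225,255),(227.5,300.8),(175,303.3)]])
E
```

```text
[0.4275175  0.46114043 0.11786131] [-1.17  1.01  0.11  0.99  0.47  2.05  0.6 ] 7.8 ([0.0, 0.0, 0.0], [-0.004, 0.0, -0.002])
[array([0.466, 0.383, 0.014]), array([0.476, 0.268, 0.014]), array([0.373, 0.259, 0.014]), array([0.365, 0.377, 0.014])]
```

The tool reaches 60° of tilt. The plate's outer edge is at y≈0.381 and its hinge side at y≈0.262. Next is the standoff, then the insertion.

```bash
python3 - <<'E'
from h import *
for q in [(.412,.415,.062),(.418,.357,.018)]: print(rel(q,b2(-55)))
E
```

```text
([20.0, 26.0, 66.0], [-0.091, 0.0, -0.002])
([19.0, 36.0, 139.0], [-0.091, 0.0, -0.002])
```

Call:
send_rows --xyz '[[4,6,10],[8,12,22],[12,18,34],[16,22,46],[20,26,56],[20,26,66],[20,28,80],[20,30,94],[20,31,104],[20,31,104]]' --dr '[[-0.02,0,0],[-0.04,0,0],[-0.06,0,0],[-0.08,0,0],[-0.09,0,0],[-0.09,0,0],[-0.09,0,0],[-0.09,0,0],[-0.09,0,0],[-0.09,0,0]]'

```text
time: 8.63
position: [0.4164, 0.3823, 0.0408]
tool_rot: [-0.108, 2.753, -1.428]
ft_force: [-0.0, -0.2, -0.3]
grip_width: 0.801
grip_force: 0.0
```

```bash
python3 - <<'E'
from h import *
s,p,Rr=st();print(p,s["joint_positions"].round(2),s["time"],s["ft_force"],rel((.418,.357,.018),b2(-55)))
im=shot("scene","s4");cv2.imwrite("pics/s4c.png",cv2.resize(im[200:360,200:420,::-1],None,fx=3.5,fy=3.5,interpolation=cv2.INTER_CUBIC))
E
```

```text
[0.41636101 0.38232126 0.0408304 ] [-1.13  0.88  0.08  1.32  0.43  1.77  0.5 ] 8.6333 [-0.0489848  -0.16430116 -0.32544866] ([0.0, 4.0, 34.0], [0.003, -0.005, -0.006])
```

View pics/s4c.png

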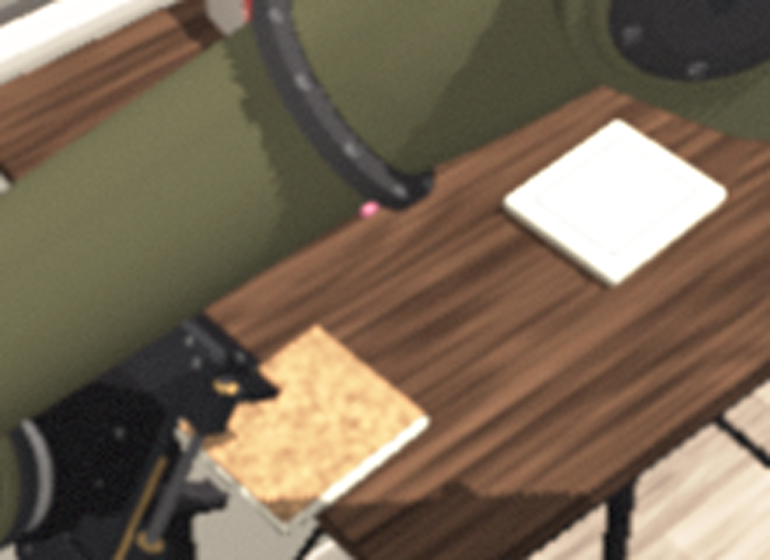

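The upper finger is above the plate at crop (270,390), the lower one is outside its outer edge at (215,495), and the plate is still flat. I'll insert and then lift, keeping the arm clear.

Call:
send_rows --xyz '[[0,4,6],[0,5,12],[0,5,18],[0,5,24],[0,5,30],[0,5,34],[0,2,34],[0,-2,34],[0,-2,34],[0,-2,34]]' --dr '[[0,0,0],[0,0,0],[0,0,0],[0,0,0],[0,0,0],[0,0,0],[0,0,0],[0,0,0],[0,0,0],[0,0,0]]'

```text
time: 9.52
position: [0.4181, 0.3569, 0.0237]
tool_rot: [-0.113, 2.751, -1.424]
ft_force: [0.0, -0.4, -0.0]
grip_width: 0.799
grip_force: 0.0
```

```bash
python3 - <<'E'
from h import *
s,p,Rr=st();print(p,s["joint_positions"].round(2),s["time"],s["ft_force"])
for q in [(.418,.356,.040),(.419,.350,.060),(.42,.344,.078),(.421,.336,.093)]: print(rel(q,b2(-55)))
E
```

```text
[0.41806779 0.35686795 0.02374988] [-1.11  0.87  0.09  1.39  0.44  1.71  0.49] 9.5167 [ 0.03787179 -0.40826876 -0.04515682]
([0.0, -14.0, -9.0], [0.005, -0.0, -0.005])
([-1.0, -34.0, -15.0], [0.005, -0.0, -0.005])
([-1.0, -52.0, -21.0], [0.005, -0.0, -0.005])
([-1.0, -69.0, -23.0], [0.005, -0.0, -0.005])
```

Call:
send_rows --xyz '[[0,-7,-5],[0,-14,-9],[0,-21,-11],[0,-28,-13],[0,-35,-15],[0,-42,-18],[-1,-49,-20],[-1,-56,-22],[-1,-63,-23],[-1,-69,-23]]' --dr '[[0,0,0],[0,0,0],[0,0,0],[0,0,0],[0,0,0],[0,0,0],[0,0,0],[0,0,0],[0,0,0],[0,0,0]]'

```text
time: 10.35
position: [0.4205, 0.3355, 0.0937]
tool_rot: [-0.113, 2.751, -1.425]
ft_force: [-0.3, 1.4, 0.2]
grip_width: 0.806
grip_force: 0.3
```

```bash
python3 - <<'E'
from h import *
s,p,Rr=st();print(p,s["joint_positions"].round(2),s["time"],s["ft_force"])
im=shot("scene","s5");cv2.imwrite("pics/s5c.png",cv2.resize(im[200:360,200:420,::-1],None,fx=3.5,fy=3.5,interpolation=cv2.INTER_CUBIC))
E
```

```text
[0.42053556 0.33548268 0.0936884 ] [-1.11  0.75  0.1   1.44  0.46  1.76  0.54] 10.35 [-0.28460999  1.36302888  0.19842609]
```

View pics/s5c.png

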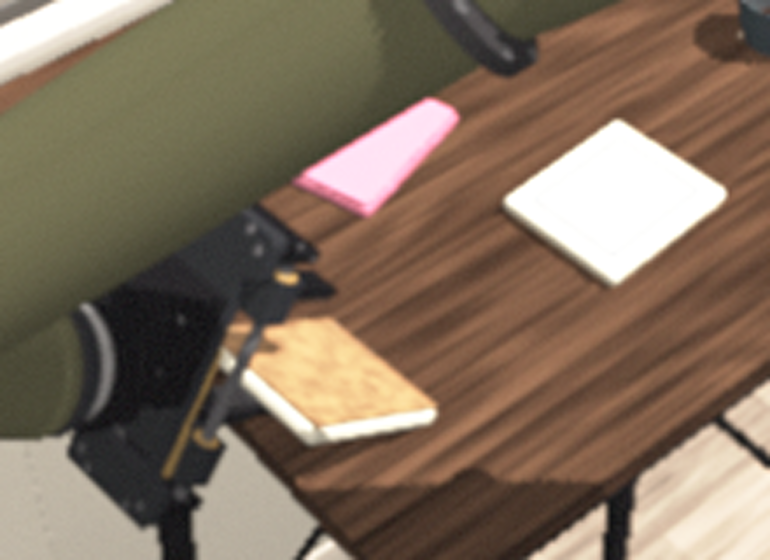

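The plate leans on the lower finger with its hinge side still in place at about crop (435,410). I'll close the jaws while compensating along tool y.

Call:
send_rows --xyz '[[0,1,0],[0,3,0],[0,6,0],[0,9,0],[0,12,0],[0,15,0],[0,18,0],[0,21,0],[0,24,0],[0,26,0]]' --dr '[[0,0,0],[0,0,0],[0,0,0],[0,0,0],[0,0,0],[0,0,0],[0,0,0],[0,0,0],[0,0,0],[0,0,0]]' --jaw 0 --grip_force 35

```text
time: 11.23
position: [0.4191, 0.3507, 0.0712]
tool_rot: [-0.113, 2.75, -1.426]
ft_force: [-0.2, -0.0, 0.8]
grip_width: 0.159
grip_force: 35.0
```

```bash
python3 - <<'E'
from h import *
s,p,Rr=st();print(p,s["joint_positions"].round(2),s["time"],s["ft_force"],s["grip_width"]*87)
# rotate plate about hinge, keep small lift
H=np.array([.427,.262,0])
for a in (-55,-40,-25,-10,0,10,20,30,40,48):
    th=np.radians(90+a); u=np.array([0,np.cos(th),np.sin(th)]);n=np.array([0,-np.sin(th),np.cos(th)])
    o=R.from_euler('z',5,degrees=True).apply(.112*u+.007*n); q=H+o+[0,0,.006]
    print(a,q.round(3),rel(q,b2(a)))
E
```

```text
[0.41907196 0.35067912 0.07119082] [-1.11  0.8   0.09  1.41  0.45  1.75  0.52] 11.2333 [-0.21782438 -0.02531776  0.81474522] 13.82955362336245
-55 [0.419 0.349 0.076] ([-0.0, -5.0, -2.0], [0.003, -0.001, -0.004])
-40 [0.421 0.328 0.096] ([-0.0, -33.0, 4.0], [-0.259, -0.0, -0.005])
-25 [0.423 0.303 0.11 ] ([-0.0, -60.0, 17.0], [-0.521, 0.0, -0.005])
-10 [0.426 0.275 0.118] ([-1.0, -82.0, 36.0], [-0.782, 0.001, -0.005])
0 [0.428 0.255 0.118] ([-1.0, -94.0, 52.0], [-0.957, 0.001, -0.005])
10 [0.429 0.236 0.115] ([-1.0, -102.0, 69.0], [-1.131, 0.002, -0.004])
20 [0.431 0.217 0.109] ([-1.0, -108.0, 88.0], [-1.306, 0.002, -0.004])
30 [0.432 0.2   0.099] ([-1.0, -110.0, 107.0], [-1.481, 0.002, -0.004])
40 [0.434 0.185 0.087] ([-1.0, -109.0, 127.0], [-1.655, 0.003, -0.004])
48 [0.435 0.174 0.076] ([-1.0, -106.0, 142.0], [-1.795, 0.003, -0.004])
```

Gripped at 13.8 mm. I'll turn it to vertical, lifting slightly.

Call:
send_rows --xyz '[[0,-20,-8],[0,-33,-6],[0,-46,-3],[0,-58,3],[0,-68,9],[0,-78,16],[0,-87,24],[0,-95,33],[0,-102,42],[0,-109,50]]' --dr '[[-0.1,0,0],[-0.2,0,0],[-0.3,0,0],[-0.4,0,0],[-0.5,0,0],[-0.6,0,0],[-0.7,0,0],[-0.8,0,0],[-0.9,0,0],[-0.96,0,0]]'

```text
time: 12.07
position: [0.4281, 0.2444, 0.1326]
tool_rot: [-0.126, 3.135, 0.012]
ft_force: [0.2, -1.3, -2.1]
grip_width: 0.162
grip_force: 34.9
```

```bash
python3 - <<'E'
from h import *
s,p,Rr=st();print(p,s["joint_positions"].round(2),s["time"],s["ft_force"],s["grip_width"]*87)
H=np.array([.427,.262,0])
for a in (0,15,30,40,48):
    th=np.radians(90+a); u=np.array([0,np.cos(th),np.sin(th)]);n=np.array([0,-np.sin(th),np.cos(th)])
    o=R.from_euler('z',5,degrees=True).apply(.112*u+.007*n); q=H+o+[0,0,.010]
    print(a,q.round(3),rel(q,b2(a)))
im=shot("scene","s6");cv2.imwrite("pics/s6c.png",cv2.resize(im[180:360,200:420,::-1],None,fx=3.2,fy=3.2,interpolation=cv2.INTER_CUBIC))
E
```

```text
[0.42814309 0.24437542 0.13257199] [-0.68  0.07  0.12  1.98 -0.01  1.09  1.09] 12.0667 [ 0.21781274 -1.25872118 -2.13664978] 14.056252888757564
0 [0.428 0.255 0.122] ([-0.0, 11.0, 11.0], [0.007, 0.005, -0.007])
15 [0.43  0.226 0.116] ([-0.0, -18.0, 16.0], [-0.254, 0.006, -0.006])
30 [0.432 0.2   0.103] ([-1.0, -45.0, 29.0], [-0.516, 0.006, -0.005])
40 [0.434 0.185 0.091] ([-1.0, -60.0, 41.0], [-0.691, 0.007, -0.005])
48 [0.435 0.174 0.08 ] ([-1.0, -71.0, 52.0], [-0.83, 0.007, -0.004])
```

View pics/s6c.png

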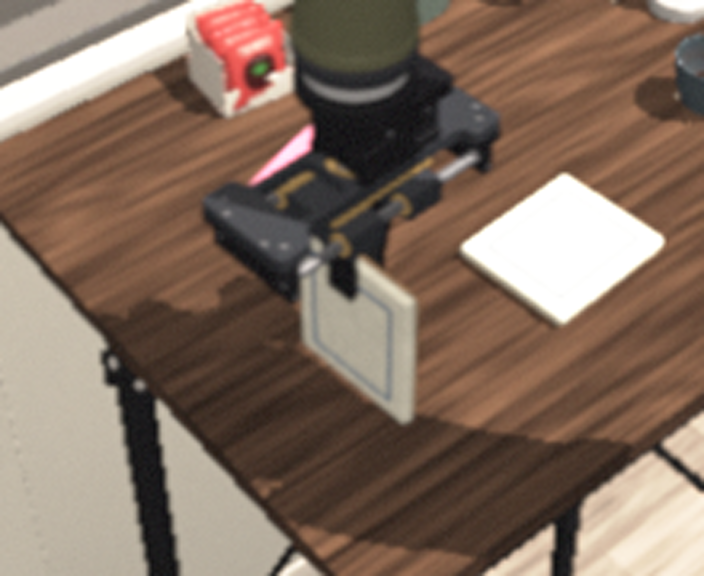

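The plate hangs vertical with its white face to the left, at crop (360,330). I'll continue past vertical towards the right.

Call:
send_rows --xyz '[[0,8,8],[0,6,10],[0,-2,14],[0,-10,18],[0,-18,22],[0,-25,28],[0,-33,34],[0,-40,41],[0,-46,47],[0,-51,52]]' --dr '[[-0.07,0,0],[-0.16,0,0],[-0.25,0,0],[-0.34,0,0],[-0.43,0,0],[-0.52,0,0],[-0.6,0,0],[-0.69,0,0],[-0.77,0,0],[-0.83,0,0]]'

```text
time: 12.95
position: [0.4331, 0.1954, 0.0801]
tool_rot: [0.117, -2.841, -1.266]
ft_force: [0.8, -0.5, 2.3]
grip_width: 0.16
grip_force: 35.0
```

```bash
python3 - <<'E'
from h import *
s,p,Rr=st();print(p,s["joint_positions"].round(2),s["time"],s["ft_force"],s["grip_width"]*87, rel(p,b2(48)))
H=np.array([.427,.282,0])
for a,e in ((48,0.002),(56,0),(62,0)):
    th=np.radians(90+a); u=np.array([0,np.cos(th),np.sin(th)]);n=np.array([0,-np.sin(th),np.cos(th)])
    o=R.from_euler('z',5,degrees=True).apply(.112*u-.007*n*0); q=H+o+[0,0,e]
    print(a,q.round(3),rel(q,b2(a)))
E
```

```text
[0.4331453  0.19536462 0.08010838] [-0.25  0.27  0.36  2.18 -1.02  1.2   2.4 ] 12.95 [ 0.75230377 -0.47249808  2.25645528] 13.899130156602675 ([0.0, 0.0, 0.0], [0.0, 0.008, -0.001])
48 [0.434 0.199 0.077] ([-1.0, 0.0, 5.0], [0.0, 0.008, -0.001])
56 [0.435 0.19  0.063] ([-1.0, -17.0, 7.0], [-0.139, 0.008, -0.001])
62 [0.436 0.183 0.053] ([-1.0, -29.0, 9.0], [-0.244, 0.008, -0.0])
```

It holds about 42° from flat, white face up, with the hinge side on the counter. I'll open partly and lower, so the plate settles on the lower finger.

Call:
send_rows --xyz '[[0,0,2],[0,0,2],[0,0,2],[0,0,2],[0,-2,4],[0,-5,6],[0,-8,9],[0,-11,12],[0,-13,14],[0,-13,14]]' --dr '[[0,0,0],[0,0,0],[0,0,0],[0,0,0],[0,0,0],[0,0,0],[0,0,0],[0,0,0],[0,0,0],[0,0,0]]' --jaw 42

```text
time: 13.78
position: [0.4315, 0.1984, 0.0598]
tool_rot: [0.121, -2.841, -1.258]
ft_force: [0.1, -0.4, -1.1]
grip_width: 0.477
grip_force: 0.3
```

```bash
python3 - <<'E'
from h import *
s,p,Rr=st();print(p,s["joint_positions"].round(2),s["time"],s["ft_force"],s["grip_width"]*87)
im=shot("scene","s7");cv2.imwrite("pics/s7c.png",cv2.resize(im[180:360,200:420,::-1],None,fx=3.2,fy=3.2,interpolation=cv2.INTER_CUBIC))
for q in [p+[0,-.035,0],p+[0,-.05,.12]]: print(rel(q,Rr))
E
```

```text
[0.43147535 0.19842132 0.0597822 ] [-0.24  0.31  0.35  2.18 -1.04  1.17  2.44] 13.7833 [ 0.06274119 -0.36988052 -1.09696891] 41.513794338912916
([3.0, -24.0, -26.0], [0.0, 0.0, 0.0])
([4.0, 55.0, -117.0], [0.0, 0.0, 0.0])
```

View pics/s7c.png

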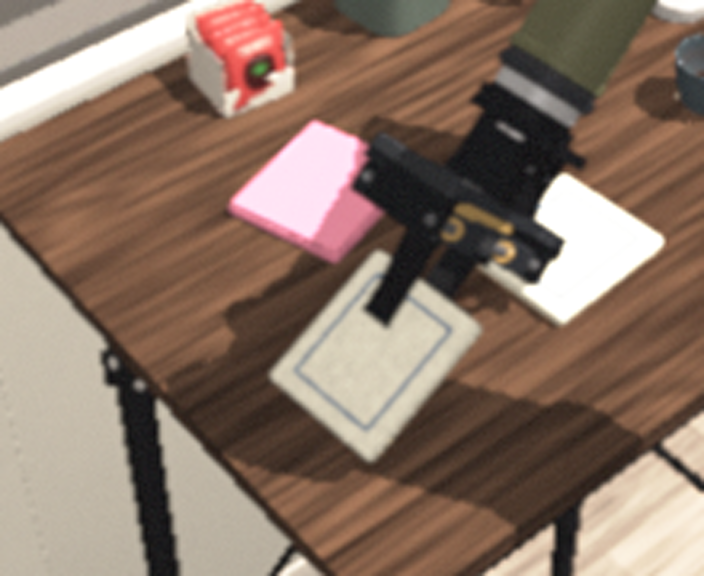

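The plate leans white side up on the lower finger, at crop (375,355). I'll withdraw horizontally, then up.

Call:
send_rows --xyz '[[0,-7,-7],[1,-14,-15],[2,-21,-22],[3,-27,-29],[3,-30,-32],[3,-30,-32],[3,-12,-52],[3,10,-75],[3,32,-98],[3,55,-120]]' --dr '[[0,0,0],[0,0,0],[0,0,0],[0,0,0],[0,0,0],[0,0,0],[0,0,0],[0,0,0],[0,0,0],[0,0,0]]'

```text
time: 14.67
position: [0.4326, 0.1462, 0.1833]
tool_rot: [0.12, -2.841, -1.259]
ft_force: [0.3, -0.1, 0.2]
grip_width: 0.486
grip_force: 0.0
```

```bash
python3 - <<'E'
from h import *
s,p,Rr=st();print(p,s["joint_positions"].round(2),s["time"],s["ft_force"])
im=shot("scene","s8");t=shot("top","t8")
a=cv2.resize(im[180:360,200:420,::-1],(586,480))[:480];b=cv2.resize(t[220:320,160:380,::-1],None,fx=2.0,fy=1.2)
cv2.imwrite("pics/s8c.png",np.vstack([cv2.resize(im[180:360,200:420,::-1],(400,328)),cv2.resize(t[200:336,180:380,::-1],(400,272))]))
E
```

```text
[0.43259905 0.14623585 0.18328905] [-0.21  0.1   0.42  2.1  -0.85  1.37  2.23] 14.6667 [ 0.28291565 -0.11000448  0.21567104]
```

View pics/s8c.png

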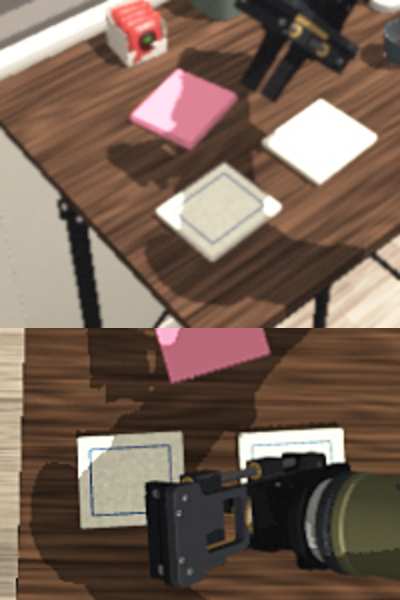

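The trivet lies flat and white side up at about (0.43, 0.22), well inside the edge. The other things look unmoved and the gripper is clear, so I'm handing in.

```bash
python3 -c "
from bench import *
print(close_job())"
```

```text
the job is handed in; nothing more can be done
None
```

The trivet is turned over: in the last pictures it lies flat, white side up, wholly on the counter, with the other things where they were; I handed the job in at about 15 s of the 48 s, and no verdict was returned.

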